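# Lift a press die out of its deep storage well with the lifting key

### The arm

A 6-joint arm with a two-finger parallel gripper is mounted at the origin on a cart in front of the work surface, level with it; the furniture and walls round the work are solid. World frame = base frame: x ahead of the robot, y to its left, z up, the work surface at z = 0. Lengths are in mm, angles in rad, forces in N, time in s.
With the tool pointing down it reaches from about 300 to 775 mm from the base axis. Payload 14.6 kg.
Tool frame: the origin (TCP) lies between the finger pads; the fingertips stand 11 mm ahead of it and the grasp point (between the pads) lies 8 mm behind it (nose_length is the distance from the TCP to the fingertips, in mm); z points along the fingers, y is the line along which they close (so a half turn about z gives the same grasp; the last joint's range is limited). The gripper opens to 94 mm and grips with 3 to 60 N. Pads are 16 mm wide; open, the fingers measure 119 mm over their backs; the gripper's body (75 mm by 177 mm) begins 78 mm behind the grasp point.
Start: joints at [1.05, 0.3, 1.521, -0, 1.321, -0.067], TCP at [241.107, 494.324, 216.446] pointing down, gripper open.
Joint ranges: [-3.03, 3.03], [-0.79, 2.21], [0.23, 2.52], [-1.04, 4.18], [0, 3.07], [-2.55, 2.55]. Speed limits (rad/s): [2.22, 2.22, 2.57, 3.14, 3.14, 3.14].

### API

Orientations are given as [roll, pitch, yaw] about the fixed x, y, z axes, in that order (R = Rz(yaw) Ry(pitch) Rx(roll)).
In Python, from station import get_obs, capture, hand_in, nose_length gives the robot as it stands. The module is installed in compiled form; this text tells all that it offers.
- The arm moves only by the tool apply_moves, never from a script. Its argument "deltas" is a list of rows, each an object of numbers: "tx", "ty", "tz": the shift along the tool's x, y, z in mm; "turn": the turn about the tool's z in rad; "fingers": the finger opening in mm, from 0 to 94. In form: [{"tx": .., "ty": .., "tz": .., "turn": .., "fingers": ..}, ...]. A call has 1 to 10 rows; each row shifts and turns the commanded pose from where the row before left it, along the tool's axes as they then stand; what a row does not reach is not made up. A row lasts 1/12 s, in which the tool goes at most 41.7 mm and 7.16 degrees, less where a joint would pass 70% of its speed; a pose out of reach is approached as far as the arm can. A call with a gripper value outside its range is refused whole. The fingers move at their own pace and stop on an object; "squeeze" is the grip in N (left out, the last holds). Time passes only in rows, so rows that do not move let the fingers close. It gives the time, the measured TCP pose, the force, the opening and the grip force at its end, in the units of the state.
- get_obs(): the state, without advancing time (a new reading comes with each control period).
- capture(name): name is "scene" or "side" or "wrist"; returns a dict with "pixels" (400x640x3 uint8, red, green, blue), "range_z" (400x640 float32, mm along the optical axis (not along the pixel's ray), 0 where there is no reading), "fov_y" (degrees; the focal length in pixels is half the picture's height over the tangent of half this angle, whatever the lens; pixels are square), "cx", "cy" (the principal point, pixels), "camera_from_world" (4x4, takes a point from world to camera coordinates). Camera axes: x right, y down, z forward; pixel columns grow to the right and rows downward; lengths in mm; the calibration is good to about 2 mm. A picture is of the moment at which its call begins.
- hand_in(): hands the job in; it is judged then, once.
The state is a dict: "clock": time; "joint_positions": joint angles; "joint_velocities": joint speeds; "joint_torque": joint torques, N m; "tool_pos": TCP position; "eef_rot": TCP orientation; "force": force on the tool from outside, world axes, zero at the start; "ft_torque": the same for the moment, N m; "gripper_width": finger opening in mm; "finger_force": force on a finger pad.
Only numpy, scipy, OpenCV 4.12 (cv2) and the standard library are available. Lean on these libraries where they do the work, as an engineer would, in place of code of your own. Each camera call takes 0.05 s, during which the arm holds its last target. There are 200 camera calls.

### The job

The brass-capped setting die sits at the bottom of its deep well in the wooden die block. Take the lifting key, feel for the slot in the die's cap without forcing it, turn the key to catch the die and lift it out with the key alone; stand the die fully down and upright in the shallow pocket on the block's low front step without dropping it, free the key and put it back upright in its own hole in the block. Leave the black-capped die and the things around the block where they are.

Things in the scene. Friction and masses are not known exactly. Their poses are not given: they have to be found in the camera images.
- die_block: Fixed beech die block on a dark 132 x 192 x 12 mm plinth. Origin: centre of its underside; x points from the low front step to the tall back. Tall part: x -6 to +60 mm, y +-90 mm, 140 mm high, with two deep square wells and between them the key's hole. Step: x -60 to -6 mm, 36 mm high, with one square pocket.
- well_left (a point): Centre of the mouth of the deep well on the block's +y side, 140 mm above the table: 34 x 34 mm square, sides along the block's x and y, floor 128 mm below the mouth; brass plate round it.
- well_right (a point): The same for the well on the block's -y side.
- ready_pocket (a point): Centre of the floor of the pocket in the step: 34 x 34 mm square, 24 mm deep, floor 12 mm above the table, axes as die_block. A die stands home when its origin is here.
- key_hole (a point): Centre of the mouth of the key's round 26 mm hole, 140 mm above the table, 128 mm deep. The key's origin is here when it is put away.
- brass_die: Steel setting die with a round brass cap, in one of the deep wells (either). 32 x 32 mm square, sides along its x and y, 38 mm tall, foot tapered to 25 mm over the lowest 4 mm; 0.19 to 0.31 kg. Origin: centre of its foot, z up. Its sides keep it square in a well or the pocket, with 1 mm play all round.
- cap_top (a point): Centre of the brass cap's top, 38 mm above the die's origin; axes as the die. The cap is a 31 mm disc 4 mm thick with a slot 8 x 22 mm, fixed at an angle that differs from die to die: within 1 rad either way of the die's x axis (no reading shows it). Below is a 23 mm square chamber, floor 17 mm under the cap's top; ribs under the cap, 2 mm high, keep a lifted bar crosswise to the slot.
- black_die: Twin of the brass-capped die, with a black cap, in the other deep well; leave it alone.
- lifting_key: Lifting key hanging upright in its hole, flange on the block's top, 0.11 kg. Origin: centre of the flange's underside; z up along the handle; x along the crossbar at its lower end. Flange 34 mm wide, 4 mm thick; handle 18 x 18 mm square, sides along x and y, from 9 to 64 mm above the origin: hold it there. Below is a 6 mm steel spindle.
- key_nose (a point): Lowest point of the key, spring out, 118 mm under its origin: a crossbar 18 x 6 x 6 mm, edges chamfered 1 mm. It passes the slot when in line within about 0.1 rad; pushed on to the chamber's floor it turns freely either way; lifted at a quarter turn (within 0.3 rad) it seats and holds. The spindle is sprung along z only: it yields at 2 N, has gone in 6 mm at 6 N, then is solid.
- dye_bottle: White bottle of edge dye, 42 mm wide and 104 mm tall, standing beside the block (origin: centre of its foot).
- pattern_weight: Steel pattern weight with a knob, 57 mm wide and 55 mm tall, standing beside the block (origin: centre of its foot).
- yellow_chalk: Yellow tailor's chalk 36 x 46 x 8 mm lying in front of the block (origin: centre of its underside).
Mind the look-alikes: they are no part of the job. What is shaped like the lifting_key but green is not meant.

How it is judged:
By the outcome, as a careful person would: the job done as asked, in the order asked, and still so for the second after the job is handed in, with the robot touching nothing.
It also fails if it takes over 72 s, if anything falls off the work surface, if the arm or the gripper's body presses on something with over 40 N, if the wrist force passes 120 N, or if a joint passes its speed limit or range.

## Working session

There is one attempt and no reset: what is moved stays moved. The work goes in short steps, Python scripts to look and compute and a tool call to move; the robot and the scene stay as the last step left them, time stands still between calls to the robot, and variables do not carry over. Pictures are saved under pics/ and viewed, at most 12 in all, crops included, and the job is handed in when it is done.

Besides the shell and the picture viewer there is one more tool, called as name(argument=value, ...) on one line, values as JSON. apply_moves: Moves the arm, as the interface text tells. Its arguments: {"type":"object","properties":{"deltas":{"type":"array"},"squeeze":{"type":"number"}},"required":["deltas"]}

```bash
mkdir -p pics
cat > h.py <<'E'
import numpy as np, cv2
from station import get_obs, capture, hand_in, nose_length
def save(c,name): cv2.imwrite('pics/'+name,c['pixels'][:,:,::-1])
def world(c,u,v,z=None):
    f=200/np.tan(np.radians(c['fov_y'])/2); T=np.linalg.inv(c['camera_from_world'])
    d=np.array([(u-c['cx'])/f,(v-c['cy'])/f,1.]); 
    if z is None: p=d*c['range_z'][int(round(v)),int(round(u))]
    else: 
        w=T[:3,:3]@d; p=d*(z-T[2,3])/w[2]
    return (T@np.r_[p,1])[:3]
def cloud(c):
    f=200/np.tan(np.radians(c['fov_y'])/2); T=np.linalg.inv(c['camera_from_world'])
    v,u=np.mgrid[:400,:640]; z=c['range_z']
    P=np.stack([(u-c['cx'])/f*z,(v-c['cy'])/f*z,z],-1)
    return P@T[:3,:3].T+T[:3,3]
E
python3 - <<'E'
from h import *
import pickle
o=get_obs(); print(o, nose_length() if callable(nose_length) else nose_length)
cs={n:capture(n) for n in('scene','side','wrist')}
pickle.dump(cs,open('c0.pkl','wb'))
for n in cs: save(cs[n],n+'0.png'); print(n,np.linalg.inv(cs[n]['camera_from_world']).round(2).tolist(),cs[n]['fov_y'])
E
```

```text
{'clock': 0.0, 'joint_positions': array([ 1.05042196e+00,  3.00461586e-01,  1.52158435e+00, -8.94892241e-06,
        1.32069225e+00, -6.66093209e-02]), 'joint_velocities': array([ 0.00240619, -0.00026173,  0.00162327,  0.00165838,  0.00046046,
        0.00131286]), 'joint_torque': array([-1.33416226e-03, -5.31807947e+01, -3.52733624e+01,  7.07299495e-02,
        2.43280845e-02, -9.36589277e-05]), 'tool_pos': array([240.97872196, 494.11987761, 215.89015832]), 'eef_rot': array([-3.14044908e+00, -6.75981080e-05,  2.68782979e+00]), 'force': array([-0.15515992, -0.04145127, -0.145783  ]), 'ft_torque': array([-0.00449304, -0.01468746, -0.04711638]), 'finger_force': 0.0, 'gripper_width': 94.3144516247412} 11.0
scene [[0.75, -0.39, 0.53, 101.98], [-0.66, -0.42, 0.62, -375.17], [-0.02, -0.82, -0.57, 579.38], [0.0, 0.0, 0.0, 1.0]] 51.456989775157766
side [[1.0, 0.03, -0.01, 528.61], [0.03, -0.83, 0.56, -328.04], [0.01, -0.56, -0.83, 795.77], [0.0, 0.0, 0.0, 1.0]] 56.318207408044195
wrist [[0.44, 0.87, 0.22, 177.45], [0.9, -0.42, -0.11, 526.13], [0.0, 0.25, -0.97, 384.88], [0.0, 0.0, 0.0, 1.0]] 68.70785066576182
```

View pics/scene0.png

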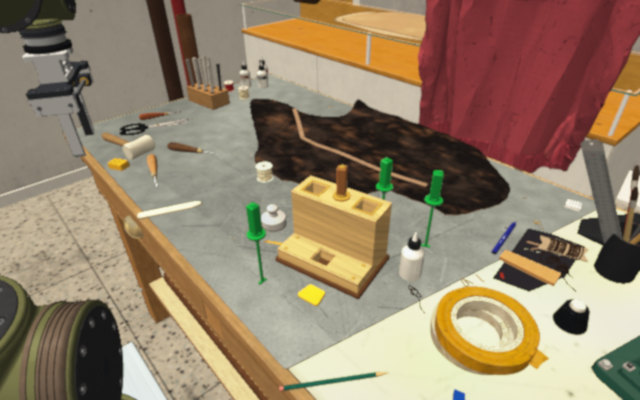

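View pics/side0.png

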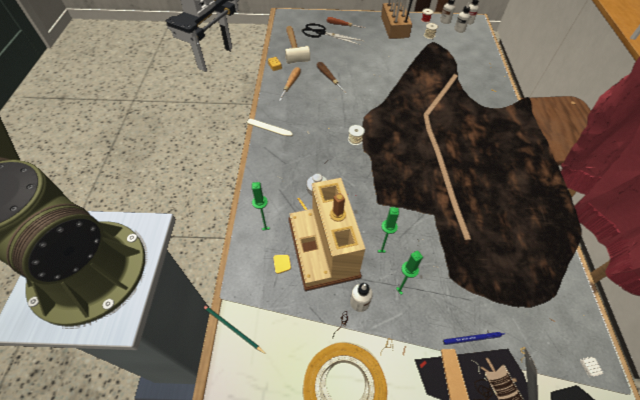

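The side view shows the block at about (328,235): key at (338,205), wells at (330,190) and (345,238), and the pocket at (309,243). Green keys stand at (258,195), (390,220) and (412,265). Next I'll measure from the range image.

Run:
```python
from h import *
import pickle
cs=pickle.load(open('c0.pkl','rb'))
for n in('side','scene'):
    c=cs[n]; P=cloud(c); 
    uv={'side':(330,240),'scene':(340,215)}[n]; 
    c0=world(c,*uv); print(n,c0.round())
    near=(np.hypot(P[...,0]-c0[0],P[...,1]-c0[1])<160)&(c['range_z']>0)
    for a,b in((137,143.5),(33,39)):
        m=near&(P[...,2]>a)&(P[...,2]<b)
        m=cv2.morphologyEx(m.astype(np.uint8),cv2.MORPH_OPEN,np.ones((3,3)))
        k,l,s,_=cv2.connectedComponentsWithStats(m); i=1+np.argmax(s[1:,4]); q=P[l==i][:,:2].astype(np.float32)
        print(a,len(q),cv2.minAreaRect(q))
    m=near&(P[...,2]>195)&(P[...,2]<215); 
    if m.sum(): print('tall',np.median(P[m],0),P[m].min(0),P[m].max(0))
c=cs['side']
for nm,u,v in(('g1',258,188),('g2',391,214),('g3',413,259),('bottle',361,290),('weight',317,178),('key',339,198)): print(nm,world(c,u,v).round())
im=cv2.resize(c['pixels'][165:310,235:435],None,fx=4,fy=4,interpolation=cv2.INTER_CUBIC); cv2.imwrite('pics/crop1.png',im[:,:,::-1])
```

```text
side [541.  20. 141.]
137 1569 ((552.5259399414062, 80.9606704711914), (67.53523254394531, 182.06082153320312), 15.6200532913208)
33 1453 ((494.12396240234375, 65.48361206054688), (56.76289367675781, 180.70689392089844), 15.57271671295166)
tall [555.19860848  77.33366966 202.47181246] [543.84646413  69.45743868 195.48528084] [565.32730977  90.8946089  207.23510656]
scene [527.  56. 125.]
137 1502 ((551.73779296875, 83.26593017578125), (69.95474243164062, 181.27369689941406), 15.709737777709961)
33 1740 ((494.25042724609375, 67.30133056640625), (59.02294921875, 181.4443359375), 15.657856941223145)
tall [550.42557439  78.88426308 201.63435729] [542.6857822   69.25906518 195.44510705] [564.97502635  89.58835526 205.9901755 ]
g1 [392. 111. 181.]
g2 [658.  61. 180.]
g3 [691. -33. 179.]
bottle [605. -60.  87.]
weight [507. 240.  53.]
key [555.  77. 205.]
```

View pics/crop1.png

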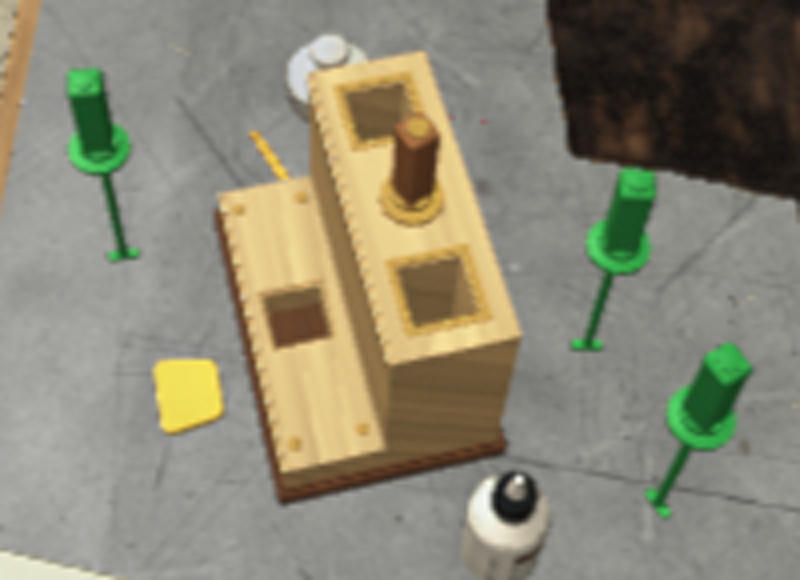

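apply_moves(deltas=[{"tx": -31.3, "ty": -18.3, "tz": -10}, {"tx": -31.3, "ty": -18.3, "tz": -10}, {"tx": -31.3, "ty": -18.3, "tz": -10}, {"tx": -31.3, "ty": -18.3, "tz": -10}, {"tx": -31.3, "ty": -18.3, "tz": -10}, {"tx": -31.3, "ty": -18.3, "tz": -10}, {"tx": -31.3, "ty": -18.3, "tz": -10}, {"tx": -31.3, "ty": -18.3, "tz": -10}, {"tx": -31.3, "ty": -18.3}, {"tx": -31.3, "ty": -18.3}])

```text
validation failed for argument at $.de...
```

apply_moves(deltas=[{"tx": -31.3, "ty": -18.3}, {"tx": -31.3, "ty": -18.3}, {"tx": -31.3, "ty": -18.3}, {"tx": -31.3, "ty": -18.3}, {"tx": -31.3, "ty": -18.3}, {"tx": -31.3, "ty": -18.3}])

```text
validation failed for argument at $.de...
```

apply_moves(deltas=[{"turn": 0.12}, {"turn": 0.12}, {"turn": 0.12}, {"turn": 0.12}, {"turn": 0.12}, {"turn": 0.12}, {"turn": 0.12}, {"turn": 0.12}, {"turn": 0}])

```text
validation failed for argument at $.de...
```

Run:
```python
from h import *
import pickle
o=get_obs(); print(o['tool_pos'],o['eef_rot'],o['joint_positions'],o['clock'])
c=capture('wrist'); pickle.dump(c,open('w1.pkl','wb')); print(np.linalg.inv(c['camera_from_world']).round(2).tolist())
p=c['camera_from_world']@[552,82,140,1]; f=200/np.tan(np.radians(c['fov_y'])/2); u=int(p[0]/p[2]*f+c['cx']);v=int(p[1]/p[2]*f+c['cy']); print(u,v)
x0=max(0,u-130);y0=max(0,v-100);print(x0,y0)
im=cv2.resize(c['pixels'][y0:y0+200,x0:x0+260],None,fx=3,fy=3,interpolation=cv2.INTER_CUBIC); cv2.imwrite('pics/w1.png',im[:,:,::-1])
```

```text
[241.0212749  494.18661544 216.03499922] [-3.14079067e+00 -5.95753652e-05  2.68781800e+00] [ 1.05040818e+00  3.00324442e-01  1.52141979e+00  6.25427295e-06
  1.32065260e+00 -6.66150687e-02] 0.15
[[0.44, 0.87, 0.22, 177.46], [0.9, -0.42, -0.11, 526.14], [0.0, 0.25, -0.97, 384.96], [0.0, 0.0, 0.0, 1.0]]
133 561
3 461Traceback (most recent call last):
  File "<stdin>", line 7, in <module>
cv2.error: OpenCV(4.12.0) /io/opencv/modules/imgproc/src/resize.cpp:4208: error: (-215:Assertion failed) !ssize.empty() in function 'resize'
```

apply_moves(deltas=[{"tx": -31.3, "ty": -18.3, "tz": -10, "turn": 0, "fingers": 94}, {"tx": -31.3, "ty": -18.3, "tz": -10, "turn": 0, "fingers": 94}, {"tx": -31.3, "ty": -18.3, "tz": -10, "turn": 0, "fingers": 94}, {"tx": -31.3, "ty": -18.3, "tz": -10, "turn": 0, "fingers": 94}, {"tx": -31.3, "ty": -18.3, "tz": -10, "turn": 0, "fingers": 94}, {"tx": -31.3, "ty": -18.3, "tz": -10, "turn": 0, "fingers": 94}, {"tx": -31.3, "ty": -18.3, "tz": -10, "turn": 0, "fingers": 94}, {"tx": -31.3, "ty": -18.3, "tz": -10, "turn": 0, "fingers": 94}, {"tx": -31.3, "ty": -18.3, "tz": 0, "turn": 0, "fingers": 94}, {"tx": -31.3, "ty": -18.3, "tz": 0, "turn": 0, "fingers": 94}])

```text
clock: 1.03
tool_pos: [443.0, 191.0, 297.1]
eef_rot: [3.141, 0.001, 2.688]
force: [-0.3, 0.6, -1.1]
gripper_width: 93.9
finger_force: 0.0
```

apply_moves(deltas=[{"tx": -31.3, "ty": -18.3, "tz": 0, "turn": 0, "fingers": 94}, {"tx": -31.3, "ty": -18.3, "tz": 0, "turn": 0, "fingers": 94}, {"tx": -31.3, "ty": -18.3, "tz": 0, "turn": 0, "fingers": 94}, {"tx": -31.3, "ty": -18.3, "tz": 0, "turn": 0, "fingers": 94}, {"tx": -31.3, "ty": -18.3, "tz": 0, "turn": 0, "fingers": 94}, {"tx": -31.3, "ty": -18.3, "tz": 0, "turn": 0, "fingers": 94}])

```text
clock: 1.53
tool_pos: [563.5, 9.8, 296.4]
eef_rot: [-3.142, -0.0, 2.688]
force: [-0.1, 0.6, -0.3]
gripper_width: 93.9
finger_force: 0.0
```

apply_moves(deltas=[{"tx": 0, "ty": 0, "tz": 0, "turn": 0.12, "fingers": 94}, {"tx": 0, "ty": 0, "tz": 0, "turn": 0.12, "fingers": 94}, {"tx": 0, "ty": 0, "tz": 0, "turn": 0.12, "fingers": 94}, {"tx": 0, "ty": 0, "tz": 0, "turn": 0.12, "fingers": 94}, {"tx": 0, "ty": 0, "tz": 0, "turn": 0.12, "fingers": 94}, {"tx": 0, "ty": 0, "tz": 0, "turn": 0.12, "fingers": 94}, {"tx": 0, "ty": 0, "tz": 0, "turn": 0.12, "fingers": 94}, {"tx": 0, "ty": 0, "tz": 0, "turn": 0.12, "fingers": 94}, {"tx": 0, "ty": 0, "tz": 0, "turn": 0, "fingers": 94}])

```text
clock: 2.28
tool_pos: [562.8, 11.6, 296.3]
eef_rot: [-3.141, -0.0, 1.722]
force: [-0.1, 0.8, 0.0]
gripper_width: 94.0
finger_force: 0.0
```

Run:
```python
from h import *
import pickle
o=get_obs(); print(o['tool_pos'],o['eef_rot'],o['joint_positions'],o['clock'])
c=capture('wrist'); pickle.dump(c,open('w1.pkl','wb')); print(np.linalg.inv(c['camera_from_world']).round(2).tolist())
p=c['camera_from_world']@[552,82,140,1]; f=200/np.tan(np.radians(c['fov_y'])/2); u=int(p[0]/p[2]*f+c['cx']);v=int(p[1]/p[2]*f+c['cy']); print(u,v)
x0=max(0,u-130);y0=max(0,v-100);print(x0,y0)
im=cv2.resize(c['pixels'][y0:y0+200,x0:x0+260],None,fx=3,fy=3,interpolation=cv2.INTER_CUBIC); cv2.imwrite('pics/w1.png',im[:,:,::-1])
```

```text
[562.82179011  11.6236319  296.26628054] [-3.14126553e+00 -7.15827723e-05  1.72189823e+00] [-4.44150894e-02  2.82829766e-01  1.35919729e+00  6.68346701e-06
  1.49990040e+00 -1.95517478e-01] 2.2833
[[0.99, 0.15, 0.04, 552.46], [0.15, -0.96, -0.24, 82.59], [0.0, 0.25, -0.97, 465.19], [0.0, 0.0, 0.0, 1.0]]
319 127
189 27
```

View pics/w1.png

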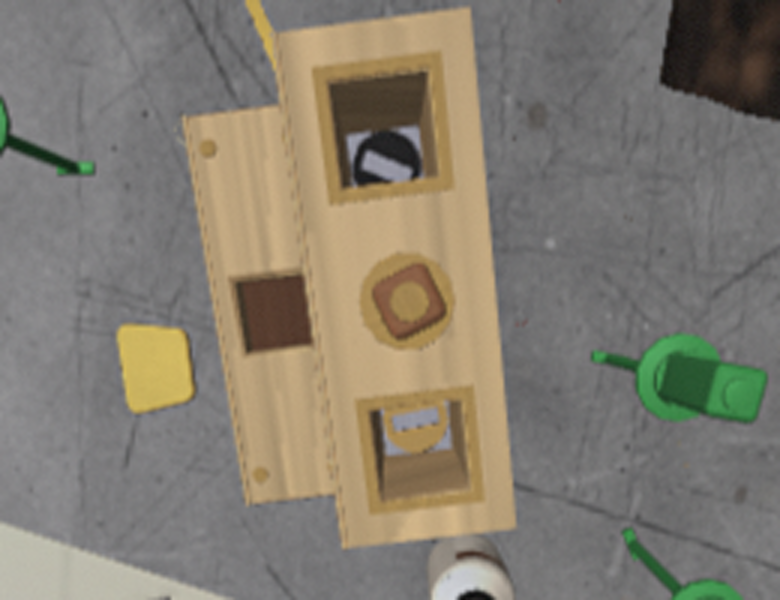

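The black die is in the left (+y) well at crop (387,158). The brass one is in the right well at (417,430), with its slot partly visible. The key's handle top is at (410,300), turned roughly 30° against the picture. I'll go above the brass well for a closer look straight down.

apply_moves(deltas=[{"tx": -27.3, "ty": 3.2, "tz": 22, "turn": 0, "fingers": 94}, {"tx": -27.3, "ty": 3.2, "tz": 22, "turn": 0, "fingers": 60}, {"tx": 0, "ty": 0, "tz": 0, "turn": 0, "fingers": 50}, {"tx": 0, "ty": 0, "tz": 0, "turn": 0, "fingers": 50}])

```text
clock: 2.67
tool_pos: [577.4, -42.1, 251.2]
eef_rot: [-3.139, -0.001, 1.73]
force: [0.5, 1.1, -0.5]
gripper_width: 78.1
finger_force: 0.0
```

Run:
```python
from h import *
import pickle
c=capture('wrist'); pickle.dump(c,open('w2.pkl','wb')); print(np.linalg.inv(c['camera_from_world']).round(3).tolist(),get_obs()['tool_pos'])
p=c['camera_from_world']@[560,50,140,1]; f=200/np.tan(np.radians(c['fov_y'])/2); u=int(p[0]/p[2]*f+c['cx']);v=int(p[1]/p[2]*f+c['cy'])
x0=max(0,u-65);y0=max(0,v-60);print(x0,y0)
im=cv2.resize(c['pixels'][y0:y0+110,x0:x0+130],None,fx=6,fy=6,interpolation=cv2.INTER_CUBIC)[:600,:800]; cv2.imwrite('pics/w2.png',im[:,:,::-1])
```

```text
[[0.987, 0.154, 0.038, 566.853], [0.159, -0.957, -0.242, 28.708], [-0.001, 0.245, -0.97, 420.2], [0.0, 0.0, 0.0, 1.0]] [577.68414294 -41.33107793 252.48696669]
251 42
```

View pics/w2.png

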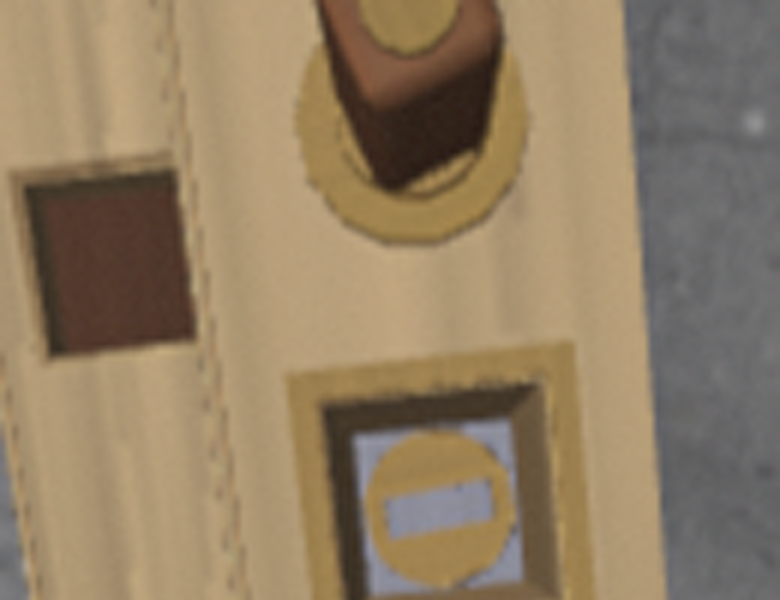

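Run:
```python
from h import *
import pickle
w1=pickle.load(open('w1.pkl','rb'));w2=pickle.load(open('w2.pkl','rb'))
P=cloud(w1); near=np.hypot(P[...,0]-552,P[...,1]-82)<140
def rect(m): return cv2.minAreaRect(P[m][:,:2].astype(np.float32))
print('handle',rect(near&(np.hypot(P[...,0]-552,P[...,1]-80)<20)&(P[...,2]>199)), P[...,2][near].max())
m=near&(abs(P[...,2]-140)<3); print('tall',rect(m)); m=near&(abs(P[...,2]-36)<3)&(P[...,0]<530); 
m=cv2.morphologyEx(m.astype(np.uint8),cv2.MORPH_OPEN,np.ones((3,3)))>0; print('step',rect(m))
def s(x,y,z): return world(w2,251+(x-2.5)/6,42+(y-2.5)/6,z)[:2]
def ang(a,b): d=b-a; return np.arctan2(d[1],d[0])
print('slot',ang(s(385,498,50),s(492,478,50)),ang(s(390,540,50),s(496,522,50)),'c',s(440.5,509,50))
print('handle edge',ang(s(388,188,149),s(480,148,149)))
print('well', np.mean([s(324,404,140),s(542,384,140)],0), ang(s(324,404,140),s(542,384,140)),ang(s(289,374,140),s(574,342,140)))
print('flange c',s(412,130,144))
q=[s(*p,36) for p in((12,175),(172,155),(46,357),(195,340))]; print('pocket',np.mean(q,0),q)
def t(x,y,z): return world(w1,189+(x-1)/3,27+(y-1)/3,z)[:2]
print('flange w1',t(407,302,144),'top w1',t(409,300,204))
for n,k in(('wl',[(330,82),(430,69),(442,188),(343,190)]),('wr',[(370,402),(463,390),(471,497),(382,508)])): print(n,np.mean([t(*p,140) for p in k],0))
```

```text
handle ((556.9794921875, 82.88018035888672), (17.889490127563477, 17.5952205657959), 34.87141799926758) 465.19405697995
tall ((586.2514038085938, 92.6124038696289), (132.21192932128906, 180.927978515625), 15.461297988891602)
step ((491.5024719238281, 66.06023406982422), (45.08592224121094, 180.31246948242188), 15.370026588439941)
slot 0.337940225526961 0.3228445443830912 c [570.80325272  30.35309909]
handle edge 0.5422121341015165
well [565.95154997  46.51196626] 0.24646095923543426 0.2653554163530812
flange c [557.11620812  81.83488713]
pocket [495.20998793  68.80785369] [array([474.48630257,  81.44302466]), array([506.08218227,  90.31140062]), array([485.06087008,  47.62471782]), array([515.21059679,  55.85227166])]
flange w1 [557.09888204  82.98507596] top w1 [556.71557999  83.55073157]
wl [541.46175937 137.50629864]
wr [570.79886667  30.71709233]
```

apply_moves(deltas=[{"tx": 31.5, "ty": -0.2, "tz": 0, "turn": 0, "fingers": 50}, {"tx": 31.5, "ty": -0.2, "tz": 0, "turn": 0, "fingers": 50}, {"tx": 31.5, "ty": -0.2, "tz": 0, "turn": 0, "fingers": 50}, {"tx": 31.5, "ty": -0.2, "tz": 0, "turn": 0, "fingers": 50}, {"tx": 0, "ty": 0, "tz": 0, "turn": -0.11, "fingers": 50}, {"tx": 0, "ty": 0, "tz": 0, "turn": -0.11, "fingers": 50}, {"tx": 0, "ty": 0, "tz": 0, "turn": -0.11, "fingers": 50}, {"tx": 0, "ty": 0, "tz": 0, "turn": -0.11, "fingers": 50}, {"tx": 0, "ty": 0, "tz": 0, "turn": 0, "fingers": 50}, {"tx": 0, "ty": 0, "tz": 0, "turn": 0, "fingers": 50}])

```text
clock: 3.55
tool_pos: [557.2, 83.8, 253.4]
eef_rot: [3.14, 0.001, 2.167]
force: [-0.4, -0.1, -0.0]
gripper_width: 50.0
finger_force: 0.0
```

apply_moves(deltas=[{"tx": 0, "ty": 0, "tz": 26, "turn": 0, "fingers": 50}, {"tx": 0, "ty": 0, "tz": 26, "turn": 0, "fingers": 50}, {"tx": 0, "ty": 0, "tz": 20, "turn": 0, "fingers": 50}, {"tx": 0, "ty": 0, "tz": 7, "turn": 0, "fingers": 50}, {"tx": 0, "ty": 0, "tz": 0, "turn": 0, "fingers": 50}, {"tx": 0, "ty": 0, "tz": 0, "turn": 0, "fingers": 10}, {"tx": 0, "ty": 0, "tz": 0, "turn": 0, "fingers": 10}, {"tx": 0, "ty": 0, "tz": 0, "turn": 0, "fingers": 10}, {"tx": 0, "ty": 0, "tz": 0, "turn": 0, "fingers": 10}, {"tx": 0, "ty": 0, "tz": 0, "turn": 0, "fingers": 10}], squeeze=40)

```text
clock: 4.38
tool_pos: [557.4, 83.0, 174.1]
eef_rot: [3.141, 0.0, 2.168]
force: [0.0, -1.0, 0.0]
gripper_width: 20.4
finger_force: 0.3
```

apply_moves(deltas=[{"tx": 0, "ty": 0, "tz": 0, "turn": 0, "fingers": 10}, {"tx": 0, "ty": 0, "tz": 0, "turn": 0, "fingers": 10}, {"tx": 0, "ty": 0, "tz": 0, "turn": 0, "fingers": 10}])

```text
clock: 4.63
tool_pos: [557.4, 83.0, 174.0]
eef_rot: [3.141, 0.0, 2.168]
force: [-0.7, 0.5, 6.1]
gripper_width: 17.8
finger_force: 40.0
```

Run:
```python
from h import *
o=get_obs(); print({k:np.round(v,3) for k,v in o.items()})
```

```text
{'clock': np.float64(4.633), 'joint_positions': array([ 0.083,  0.367,  1.534, -0.   ,  1.24 , -0.514]), 'joint_velocities': array([-0.001,  0.   ,  0.   , -0.001,  0.001,  0.   ]), 'joint_torque': array([-3.7000e-02, -5.2757e+01, -3.2436e+01,  6.8000e-02, -3.0400e-01,
       -3.0000e-03]), 'tool_pos': array([557.41 ,  83.029, 173.975]), 'eef_rot': array([3.141, 0.   , 2.168]), 'force': array([-0.659,  0.475,  6.14 ]), 'ft_torque': array([-0.097,  0.26 , -0.003]), 'finger_force': np.float64(40.001), 'gripper_width': np.float64(17.819)}
```

apply_moves(deltas=[{"tx": 0, "ty": 0, "tz": -10, "turn": 0, "fingers": 10}, {"tx": 0, "ty": 0, "tz": -25, "turn": 0, "fingers": 10}, {"tx": 0, "ty": 0, "tz": -25, "turn": 0, "fingers": 10}, {"tx": 0, "ty": 0, "tz": -25, "turn": 0, "fingers": 10}, {"tx": 0, "ty": 0, "tz": -25, "turn": 0, "fingers": 10}, {"tx": 0, "ty": 0, "tz": -20, "turn": 0, "fingers": 10}, {"tx": 0, "ty": 0, "tz": 0, "turn": 0, "fingers": 10}, {"tx": 0, "ty": 0, "tz": 0, "turn": 0, "fingers": 10}])

```text
clock: 5.3
tool_pos: [557.3, 83.0, 303.9]
eef_rot: [3.141, 0.001, 2.168]
force: [1.1, -0.7, -1.9]
gripper_width: 17.7
finger_force: 40.0
```

Run:
```python
from h import *
import pickle
o=get_obs(); print(o['tool_pos'],o['eef_rot'],o['force'])
ims=[]
for n in('scene','side'):
    c=capture(n); pickle.dump(c,open(n+'2.pkl','wb')); p=c['camera_from_world']@[557,83,165,1]; f=200/np.tan(np.radians(c['fov_y'])/2); u=int(p[0]/p[2]*f+c['cx']);v=int(p[1]/p[2]*f+c['cy'])
    print(n,u-33,v-45)
    ims.append(cv2.resize(c['pixels'][v-45:v+30,u-33:u+33],None,fx=6,fy=6,interpolation=cv2.INTER_CUBIC))
c=capture('wrist');pickle.dump(c,open('wrist2.pkl','wb'))
cv2.imwrite('pics/k.png',np.hstack(ims)[:,:,::-1])
```

```text
[557.30020551  83.03036686 303.90095532] [3.14054709e+00 5.83584432e-04 2.16778919e+00] [ 1.14282368 -0.68091963 -1.91634293]
scene 308 139
side 305 161
```

View pics/k.png

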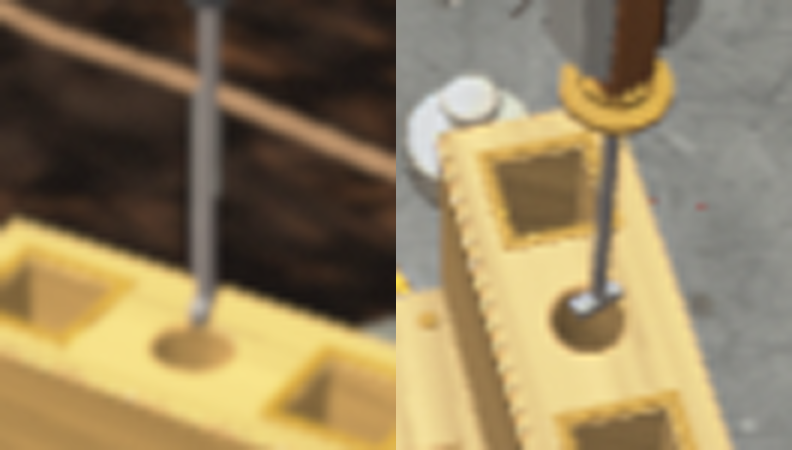

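The bar runs from (575,305) to (618,290) in the right half, about +0.5 rad, so the key's x axis lies along tool y (yaw 0.60). I'll go above the well, turn to the slot's angle and check the nose with the wrist camera.

apply_moves(deltas=[{"tx": -17, "ty": -6.1, "tz": 0, "turn": 0, "fingers": 10}, {"tx": -17, "ty": -6.1, "tz": 0, "turn": 0, "fingers": 10}, {"tx": -17, "ty": -6.2, "tz": 0, "turn": 0, "fingers": 10}, {"tx": 0, "ty": 0, "tz": 0, "turn": 0.09, "fingers": 10}, {"tx": 0, "ty": 0, "tz": 0, "turn": 0.09, "fingers": 10}, {"tx": 0, "ty": 0, "tz": 0, "turn": 0.088, "fingers": 10}, {"tx": 0, "ty": 0, "tz": 0, "turn": 0, "fingers": 10}, {"tx": 0, "ty": 0, "tz": 0, "turn": 0, "fingers": 10}])

```text
clock: 6.12
tool_pos: [570.5, 30.5, 302.5]
eef_rot: [-3.14, -0.0, 1.903]
force: [-0.1, 1.0, -1.3]
gripper_width: 17.6
finger_force: 40.0
```

Run:
```python
from h import *
import pickle
o=get_obs(); print(o['tool_pos'],o['eef_rot'],o['force'])
c=capture('wrist');pickle.dump(c,open('wrist3.pkl','wb'))
p=c['camera_from_world']@[570.8,30.4,152,1]; f=200/np.tan(np.radians(c['fov_y'])/2); u=p[0]/p[2]*f+c['cx'];v=p[1]/p[2]*f+c['cy']; print(u,v)
x0=int(u)-50;y0=int(v)-40;print(x0,y0)
cv2.imwrite('pics/k3.png',cv2.resize(c['pixels'][y0:y0+75,x0:x0+100],None,fx=8,fy=8,interpolation=cv2.INTER_CUBIC)[:,:,::-1])
```

```text
[570.50188379  30.50196644 302.53078501] [-3.14014743e+00 -4.78002824e-04  1.90250023e+00] [-0.1268478   1.02849992 -1.29462202]
319.85491356591655 193.25026699832168
269 153
```

View pics/k3.png

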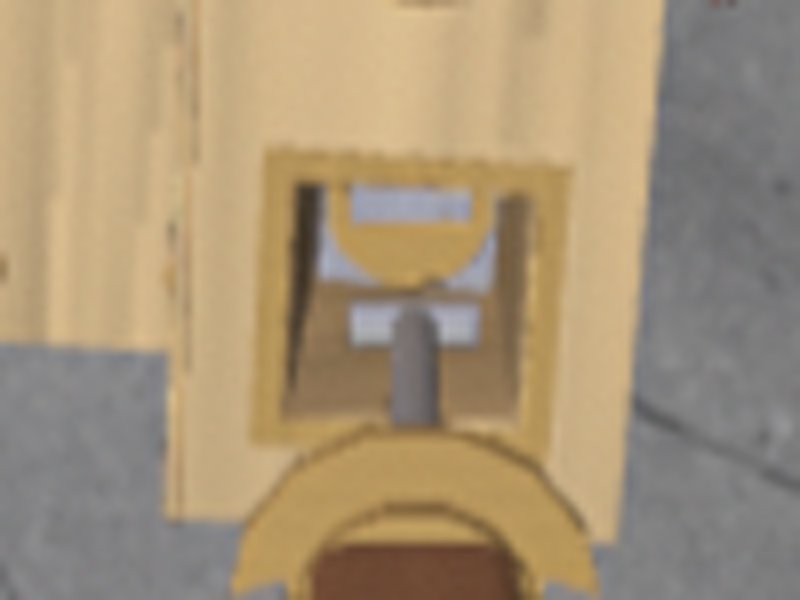

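Run:
```python
from h import *
import pickle
c=pickle.load(open('wrist3.pkl','rb'))
def s(x,y,z): return world(c,269+(x-3.5)/8,153+(y-3.5)/8,z)[:2]
y=1.9025; R=np.array([[np.cos(y),np.sin(y)],[np.sin(y),-np.cos(y)]])
tcp=np.array([570.5,30.5])
bar=s(415,326,156.5)-tcp; 
ed=s(411,222,50)-tcp; 
print('tool-frame: bar',R@bar,'bar ends',R@(s(350,326,156.5)-tcp),R@(s(480,326,156.5)-tcp),'slot edge',R@ed,'ends',R@(s(350,222,50)-tcp),R@(s(471,222,50)-tcp))
print('cap bottom edge',R@(s(412,285,50)-tcp), 'cap L/R at y=200',R@(s(328,200,50)-tcp),R@(s(495,200,50)-tcp))
print('spindle top at flange', R@(s(414,427,267)-tcp))
```

```text
tool-frame: bar [0.74828746 0.90033275] bar ends [ 0.74702857 -8.06142875] [0.74954637 9.86216414] slot edge [-3.75511978  0.22457934] ends [ -3.75675356 -10.90505183] [-3.75351278 11.1718361 ]
cap bottom edge [-15.48084321   0.40642205] cap L/R at y=200 [  0.30048225 -14.88307186] [ 0.30498473 15.51568239]
spindle top at flange [16.22890099  0.75091971]
```

apply_moves(deltas=[{"tx": -0.6, "ty": -0.6, "tz": 0, "turn": 0, "fingers": 10}, {"tx": 0, "ty": 0, "tz": 20, "turn": 0, "fingers": 10}, {"tx": 0, "ty": 0, "tz": 25, "turn": 0, "fingers": 10}, {"tx": 0, "ty": 0, "tz": 25, "turn": 0, "fingers": 10}, {"tx": 0, "ty": 0, "tz": 17, "turn": 0, "fingers": 10}, {"tx": 0, "ty": 0, "tz": 8, "turn": 0, "fingers": 10}, {"tx": 0, "ty": 0, "tz": 0, "turn": 0, "fingers": 10}, {"tx": 0, "ty": 0, "tz": 0, "turn": 0, "fingers": 10}])

```text
clock: 6.83
tool_pos: [570.6, 29.7, 209.1]
eef_rot: [3.141, 0.0, 1.9]
force: [-0.3, -0.3, -0.9]
gripper_width: 17.8
finger_force: 40.0
```

apply_moves(deltas=[{"tx": 0, "ty": 0, "tz": 2, "turn": 0, "fingers": 10}, {"tx": 0, "ty": 0, "tz": 2, "turn": 0, "fingers": 10}, {"tx": 0, "ty": 0, "tz": 2, "turn": 0, "fingers": 10}, {"tx": 0, "ty": 0, "tz": 2, "turn": 0, "fingers": 10}, {"tx": 0, "ty": 0, "tz": 0, "turn": 0, "fingers": 10}])

```text
clock: 7.25
tool_pos: [570.2, 29.7, 200.2]
eef_rot: [-3.141, -0.0, 1.9]
force: [-0.7, 0.1, -0.8]
gripper_width: 17.6
finger_force: 40.0
```

apply_moves(deltas=[{"tx": 0, "ty": 0, "tz": 1.5, "turn": 0, "fingers": 10}, {"tx": 0, "ty": 0, "tz": 1.5, "turn": 0, "fingers": 10}, {"tx": 0, "ty": 0, "tz": 0, "turn": 0, "fingers": 10}])

```text
clock: 7.5
tool_pos: [570.2, 29.7, 197.2]
eef_rot: [-3.141, -0.0, 1.9]
force: [-0.0, 0.5, -1.3]
gripper_width: 18.1
finger_force: 40.0
```

apply_moves(deltas=[{"tx": 0, "ty": 0, "tz": 2, "turn": 0, "fingers": 10}, {"tx": 0, "ty": 0, "tz": 2, "turn": 0, "fingers": 10}, {"tx": 0, "ty": 0, "tz": 2, "turn": 0, "fingers": 10}, {"tx": 0, "ty": 0, "tz": 2, "turn": 0, "fingers": 10}, {"tx": 0, "ty": 0, "tz": 2, "turn": 0, "fingers": 10}, {"tx": 0, "ty": 0, "tz": 0, "turn": 0, "fingers": 10}, {"tx": 0, "ty": 0, "tz": 0, "turn": 0, "fingers": 10}])

```text
clock: 8.08
tool_pos: [570.3, 29.7, 187.3]
eef_rot: [-3.141, -0.0, 1.9]
force: [0.5, 0.7, -1.2]
gripper_width: 17.9
finger_force: 40.0
```

apply_moves(deltas=[{"tx": 0, "ty": 0, "tz": 1.5, "turn": 0, "fingers": 10}, {"tx": 0, "ty": 0, "tz": 1.5, "turn": 0, "fingers": 10}, {"tx": 0, "ty": 0, "tz": 0, "turn": 0, "fingers": 10}, {"tx": 0, "ty": 0, "tz": 0, "turn": 0, "fingers": 10}])

```text
clock: 8.42
tool_pos: [570.4, 29.7, 184.7]
eef_rot: [3.141, 0.0, 1.9]
force: [-0.3, -0.1, 1.7]
gripper_width: 18.0
finger_force: 40.0
```

apply_moves(deltas=[{"tx": 0, "ty": 0, "tz": 0, "turn": 0.12, "fingers": 10}, {"tx": 0, "ty": 0, "tz": 0, "turn": 0.12, "fingers": 10}, {"tx": 0, "ty": 0, "tz": 0, "turn": 0.12, "fingers": 10}, {"tx": 0, "ty": 0, "tz": 0, "turn": 0.12, "fingers": 10}, {"tx": 0, "ty": 0, "tz": 0, "turn": 0.12, "fingers": 10}, {"tx": 0, "ty": 0, "tz": 0, "turn": 0.12, "fingers": 10}, {"tx": 0, "ty": 0, "tz": 0, "turn": 0.12, "fingers": 10}])

```text
clock: 9.0
tool_pos: [570.5, 29.8, 184.8]
eef_rot: [3.141, -0.0, 1.054]
force: [-0.0, -0.1, 1.5]
gripper_width: 17.6
finger_force: 40.0
```

apply_moves(deltas=[{"tx": 0, "ty": 0, "tz": 0, "turn": 0.12, "fingers": 10}, {"tx": 0, "ty": 0, "tz": 0, "turn": 0.12, "fingers": 10}, {"tx": 0, "ty": 0, "tz": 0, "turn": 0.12, "fingers": 10}, {"tx": 0, "ty": 0, "tz": 0, "turn": 0.12, "fingers": 10}, {"tx": 0, "ty": 0, "tz": 0, "turn": 0.12, "fingers": 10}, {"tx": 0, "ty": 0, "tz": 0, "turn": 0.12, "fingers": 10}, {"tx": 0, "ty": 0, "tz": 0, "turn": 0, "fingers": 10}])

```text
clock: 9.58
tool_pos: [570.4, 29.7, 184.7]
eef_rot: [3.141, -0.001, 0.334]
force: [-0.3, 0.6, 2.1]
gripper_width: 17.8
finger_force: 40.0
```

Run:
```python
from h import *
o=get_obs(); print({k:np.round(o[k],3) for k in('tool_pos','eef_rot','force','ft_torque','joint_positions')})
```

```text
{'tool_pos': array([570.439,  29.739, 184.75 ]), 'eef_rot': array([ 3.141e+00, -1.000e-03,  3.340e-01]), 'force': array([-0.308,  0.606,  2.148]), 'ft_torque': array([-0.03 ,  0.17 , -0.014]), 'joint_positions': array([-0.012,  0.373,  1.499,  0.   ,  1.269,  1.225])}
```

apply_moves(deltas=[{"tx": 0, "ty": 0, "tz": -2, "turn": 0, "fingers": 10}, {"tx": 0, "ty": 0, "tz": -2, "turn": 0, "fingers": 10}, {"tx": 0, "ty": 0, "tz": -1.5, "turn": 0, "fingers": 10}, {"tx": 0, "ty": 0, "tz": -1, "turn": 0, "fingers": 10}, {"tx": 0, "ty": 0, "tz": -1, "turn": 0, "fingers": 10}, {"tx": 0, "ty": 0, "tz": -1, "turn": 0, "fingers": 10}, {"tx": 0, "ty": 0, "tz": -1, "turn": 0, "fingers": 10}, {"tx": 0, "ty": 0, "tz": -1, "turn": 0, "fingers": 10}, {"tx": 0, "ty": 0, "tz": 0, "turn": 0, "fingers": 10}, {"tx": 0, "ty": 0, "tz": 0, "turn": 0, "fingers": 10}])

```text
clock: 10.42
tool_pos: [570.3, 29.7, 194.9]
eef_rot: [-3.142, 0.0, 0.34]
force: [-1.0, 0.6, -2.8]
gripper_width: 17.9
finger_force: 40.0
```

apply_moves(deltas=[{"tx": 0, "ty": 0, "tz": -5, "turn": 0, "fingers": 10}, {"tx": 0, "ty": 0, "tz": -8, "turn": 0, "fingers": 10}, {"tx": 0, "ty": 0, "tz": -10, "turn": 0, "fingers": 10}, {"tx": 0, "ty": 0, "tz": -10, "turn": 0, "fingers": 10}, {"tx": 0, "ty": 0, "tz": -10, "turn": 0, "fingers": 10}, {"tx": 0, "ty": 0, "tz": -10, "turn": 0, "fingers": 10}, {"tx": 0, "ty": 0, "tz": -8, "turn": 0, "fingers": 10}, {"tx": 0, "ty": 0, "tz": -4, "turn": 0, "fingers": 10}, {"tx": 0, "ty": 0, "tz": 0, "turn": 0, "fingers": 10}, {"tx": 0, "ty": 0, "tz": 0, "turn": 0, "fingers": 10}])

```text
clock: 11.25
tool_pos: [570.2, 29.7, 259.8]
eef_rot: [-3.142, 0.0, 0.34]
force: [0.1, -0.6, -3.4]
gripper_width: 17.5
finger_force: 40.0
```

apply_moves(deltas=[{"tx": 0, "ty": 0, "tz": -5, "turn": 0, "fingers": 10}, {"tx": 0, "ty": 0, "tz": -8, "turn": 0, "fingers": 10}, {"tx": 0, "ty": 0, "tz": -10, "turn": 0, "fingers": 10}, {"tx": 0, "ty": 0, "tz": -10, "turn": 0, "fingers": 10}, {"tx": 0, "ty": 0, "tz": -10, "turn": 0, "fingers": 10}, {"tx": 0, "ty": 0, "tz": -10, "turn": 0, "fingers": 10}, {"tx": 0, "ty": 0, "tz": -10, "turn": 0, "fingers": 10}, {"tx": 0, "ty": 0, "tz": -8, "turn": 0, "fingers": 10}, {"tx": 0, "ty": 0, "tz": -4, "turn": 0, "fingers": 10}, {"tx": 0, "ty": 0, "tz": 0, "turn": 0, "fingers": 10}])

```text
clock: 12.08
tool_pos: [570.5, 29.7, 336.0]
eef_rot: [3.141, -0.001, 0.34]
force: [0.0, -0.6, -3.5]
gripper_width: 17.7
finger_force: 40.0
```

Run:
```python
from h import *
import pickle
o=get_obs(); print({k:np.round(o[k],3) for k in('tool_pos','eef_rot','force')})
ims=[]
for n in('side','wrist'):
    c=capture(n); pickle.dump(c,open(n+'4.pkl','wb')); t=o['tool_pos']; p=c['camera_from_world']@[t[0],t[1],185,1]; f=200/np.tan(np.radians(c['fov_y'])/2); u=int(p[0]/p[2]*f+c['cx']);v=int(p[1]/p[2]*f+c['cy'])
    x0=max(u-49,0);y0=max(v-50,0);print(n,x0,y0)
    ims.append(cv2.resize(c['pixels'][y0:y0+98,x0:x0+98],None,fx=4,fy=4,interpolation=cv2.INTER_CUBIC))
cv2.imwrite('pics/d4.png',np.hstack(ims)[:,:,::-1])
```

```text
{'tool_pos': array([570.509,  29.747, 335.987]), 'eef_rot': array([ 3.141e+00, -1.000e-03,  3.400e-01]), 'force': array([ 3.000e-03, -6.010e-01, -3.497e+00])}
side 297 174
wrist 271 143
```

View pics/d4.png

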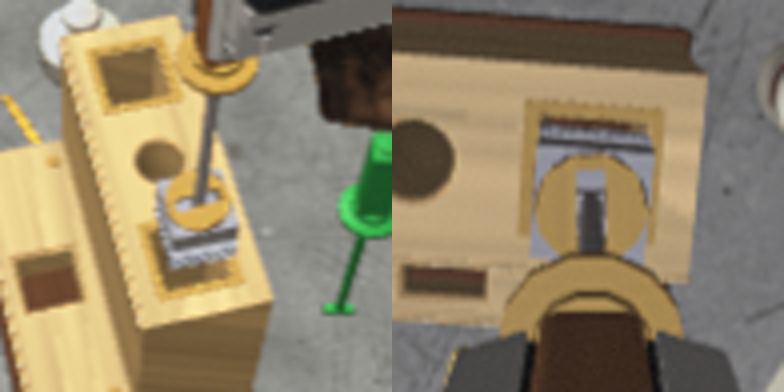

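The die hangs level on the key, clear of the well (side view, about (200,225)). Next I'll measure its yaw and centre, and the pocket.

Run:
```python
from h import *
import pickle
t=np.array([570.5,29.7])
for n in('wrist','side'):
    c=pickle.load(open(n+'4.pkl','rb')); P=cloud(c)
    m=(np.hypot(P[...,0]-t[0],P[...,1]-t[1])<30)
    print(n,np.histogram(P[...,2][m],bins=np.arange(140,240,5)))
    mm=m&(P[...,2]>186)&(P[...,2]<199); q=P[mm][:,:2].astype(np.float32); print(mm.sum(),cv2.minAreaRect(q),q.min(0),q.max(0))
    mm=m&(P[...,2]>152)&(P[...,2]<197); q=P[mm][:,:2].astype(np.float32); print(mm.sum(),cv2.minAreaRect(q),P[mm][:,2].min())
# key hole / block points for bias check + pocket mouth via step mask hole in side
for n in('wrist4','side4','w1','w2'):
    c=pickle.load(open(n+'.pkl','rb')); P=cloud(c)
    m=(np.hypot(P[...,0]-495.5,P[...,1]-67)<30)
    fl=m&(P[...,2]<30); q=P[fl][:,:2]; 
    print(n,'pocket floor pts',fl.sum(), cv2.minAreaRect(q.astype(np.float32)) if fl.sum()>4 else '')
```

```text
wrist (array([638,   0,   0,   1,  20,  19,  26,  74,  27, 160, 484,  25,   7,
         6,   6,   8,   8,   7,   7]), array([140, 145, 150, 155, 160, 165, 170, 175, 180, 185, 190, 195, 200,
       205, 210, 215, 220, 225, 230, 235]))
667 ((570.6035766601562, 30.13595962524414), (32.01639175415039, 31.86546516418457), 15.288641929626465) [551.18384   11.359767] [589.6045    49.275196]
834 ((570.8726806640625, 30.209518432617188), (32.574317932128906, 31.86546516418457), 15.288641929626465) 159.80434730259356
side (array([ 78,   0,   0,   2,  25,  30,  31,  37,  27,  74, 154,  12,   7,
         5,   6,   3,   4,   5,   6]), array([140, 145, 150, 155, 160, 165, 170, 175, 180, 185, 190, 195, 200,
       205, 210, 215, 220, 225, 230, 235]))
232 ((568.4658813476562, 27.588001251220703), (32.077674865722656, 32.80728530883789), 15.874897003173828) [550.5077     8.872837] [588.0689    47.120857]
391 ((568.6556396484375, 27.475984573364258), (32.35448455810547, 33.52299880981445), 15.030719757080078) 158.33747237695218
wrist4 pocket floor pts 126 ((482.9222412109375, 64.88359832763672), (8.335058212280273, 33.667015075683594), 9.861262321472168)
side4 pocket floor pts 188 ((489.5240173339844, 71.31977844238281), (46.33565902709961, 29.050708770751953), 5.234273433685303)
w1 pocket floor pts 541 ((496.55224609375, 67.69377136230469), (32.37687301635742, 34.12082290649414), 15.424537658691406)
w2 pocket floor pts 704 ((495.4154968261719, 68.31488037109375), (31.21739959716797, 32.74858093261719), 15.481246948242188)
```

apply_moves(deltas=[{"tx": -6, "ty": -4, "tz": 0, "turn": 0, "fingers": 10}, {"tx": -11, "ty": -7, "tz": 0, "turn": 0, "fingers": 10}, {"tx": -11.5, "ty": -7.5, "tz": 0, "turn": 0, "fingers": 10}, {"tx": -11.5, "ty": -7.5, "tz": 0, "turn": 0, "fingers": 10}, {"tx": -11.5, "ty": -7.5, "tz": 0, "turn": 0, "fingers": 10}, {"tx": -11.5, "ty": -7.5, "tz": 0, "turn": 0, "fingers": 10}, {"tx": -11.5, "ty": -7.5, "tz": 0, "turn": 0, "fingers": 10}, {"tx": -11, "ty": -7, "tz": 0, "turn": 0, "fingers": 10}, {"tx": -6, "ty": -4, "tz": 0, "turn": 0, "fingers": 10}, {"tx": -1, "ty": -1, "tz": 0, "turn": 0, "fingers": 10}])

```text
clock: 13.02
tool_pos: [461.9, 56.2, 335.1]
eef_rot: [3.142, -0.0, 0.34]
force: [0.3, 1.0, -2.5]
gripper_width: 18.1
finger_force: 40.0
```

apply_moves(deltas=[{"tx": 0, "ty": 0, "tz": 5, "turn": 0, "fingers": 10}, {"tx": 0, "ty": 0, "tz": 10, "turn": 0, "fingers": 10}, {"tx": 0, "ty": 0, "tz": 13, "turn": 0, "fingers": 10}, {"tx": 0, "ty": 0, "tz": 13, "turn": 0, "fingers": 10}, {"tx": 0, "ty": 0, "tz": 13, "turn": 0, "fingers": 10}, {"tx": 0, "ty": 0, "tz": 13, "turn": 0, "fingers": 10}, {"tx": 0, "ty": 0, "tz": 11, "turn": 0, "fingers": 10}, {"tx": 0, "ty": 0, "tz": 5, "turn": 0, "fingers": 10}, {"tx": 0, "ty": 0, "tz": 0, "turn": 0, "fingers": 10}, {"tx": 0, "ty": 0, "tz": 0, "turn": 0, "fingers": 10}])

```text
clock: 13.85
tool_pos: [463.1, 55.9, 252.0]
eef_rot: [-3.142, 0.0, 0.34]
force: [-0.1, 0.3, -3.2]
gripper_width: 17.9
finger_force: 40.0
```

Run:
```python
from h import *
import pickle
o=get_obs(); t=o['tool_pos']; print({k:np.round(o[k],3) for k in('tool_pos','eef_rot','force')})
c=capture('wrist'); pickle.dump(c,open('w5.pkl','wb')); P=cloud(c)
zt=t[2]-152-28
m=(np.hypot(P[...,0]-t[0],P[...,1]-t[1])<28)&(P[...,2]>zt+30)&(P[...,2]<zt+43); print('die',cv2.minAreaRect(P[m][:,:2].astype(np.float32)))
m=(np.hypot(P[...,0]-496,P[...,1]-68)<30)&(P[...,2]<30); print('floor',m.sum(),cv2.minAreaRect(P[m][:,:2].astype(np.float32)))
p=c['camera_from_world']@[485,62,50,1]; f=200/np.tan(np.radians(c['fov_y'])/2); u=int(p[0]/p[2]*f+c['cx']);v=int(p[1]/p[2]*f+c['cy'])
x0=max(u-65,0);y0=max(v-50,0);print(x0,y0)
cv2.imwrite('pics/d5.png',cv2.resize(c['pixels'][y0:y0+100,x0:x0+130],None,fx=6,fy=6,interpolation=cv2.INTER_CUBIC)[:,:,::-1])
```

```text
{'tool_pos': array([463.124,  55.891, 251.979]), 'eef_rot': array([-3.142,  0.   ,  0.34 ]), 'force': array([-0.088,  0.326, -3.154])}
die ((463.13623046875, 56.351463317871094), (31.607213973999023, 31.978178024291992), 14.977657318115234)
floor 659 ((496.1520690917969, 67.92084503173828), (33.10713577270508, 34.05683898925781), 15.3943452835083)
256 117
```

View pics/d5.png

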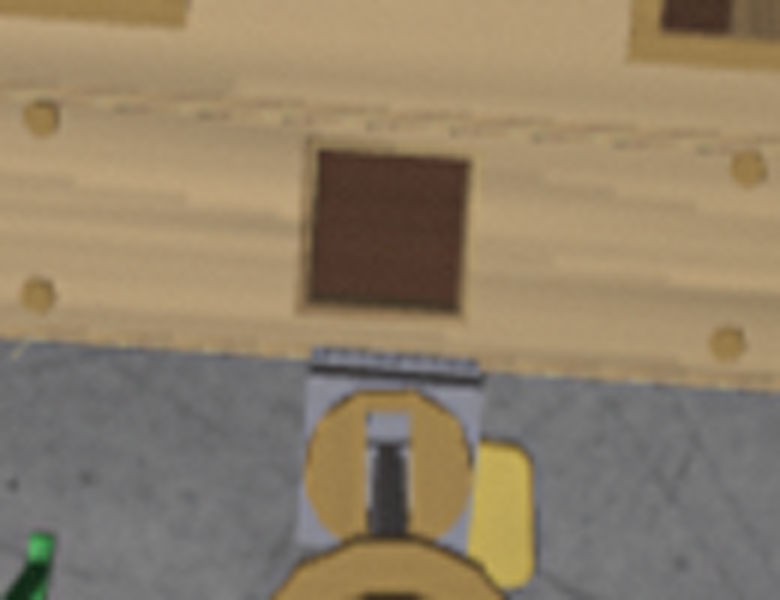

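The pocket is clear at crop (390,230) and the die is square to it. I'll move 35 mm along tool x, then go down gently.

apply_moves(deltas=[{"tx": 5, "ty": 0, "tz": 0, "turn": 0, "fingers": 10}, {"tx": 9, "ty": 0, "tz": 0, "turn": 0, "fingers": 10}, {"tx": 10, "ty": 0, "tz": 0, "turn": 0, "fingers": 10}, {"tx": 8, "ty": 0, "tz": 0, "turn": 0, "fingers": 10}, {"tx": 3, "ty": 0, "tz": 5, "turn": 0, "fingers": 10}, {"tx": 0, "ty": 0, "tz": 10, "turn": 0, "fingers": 10}, {"tx": 0, "ty": 0, "tz": 10, "turn": 0, "fingers": 10}, {"tx": 0, "ty": 0, "tz": 6, "turn": 0, "fingers": 10}, {"tx": 0, "ty": 0, "tz": 0, "turn": 0, "fingers": 10}, {"tx": 0, "ty": 0, "tz": 0, "turn": 0, "fingers": 10}])

```text
clock: 14.73
tool_pos: [495.6, 67.5, 220.6]
eef_rot: [-3.141, 0.001, 0.34]
force: [-0.6, 0.3, -2.7]
gripper_width: 17.7
finger_force: 40.0
```

apply_moves(deltas=[{"tx": 0, "ty": 0, "tz": 2, "turn": 0, "fingers": 10}, {"tx": 0, "ty": 0, "tz": 2, "turn": 0, "fingers": 10}, {"tx": 0, "ty": 0, "tz": 2, "turn": 0, "fingers": 10}, {"tx": 0, "ty": 0, "tz": 2, "turn": 0, "fingers": 10}, {"tx": 0, "ty": 0, "tz": 0, "turn": 0, "fingers": 10}, {"tx": 0, "ty": 0, "tz": 0, "turn": 0, "fingers": 10}])

```text
clock: 15.23
tool_pos: [495.9, 67.6, 212.9]
eef_rot: [3.142, 0.0, 0.34]
force: [-0.1, 0.6, -3.3]
gripper_width: 17.6
finger_force: 40.0
```

apply_moves(deltas=[{"tx": 0, "ty": 0, "tz": 2, "turn": 0, "fingers": 10}, {"tx": 0, "ty": 0, "tz": 2, "turn": 0, "fingers": 10}, {"tx": 0, "ty": 0, "tz": 2, "turn": 0, "fingers": 10}, {"tx": 0, "ty": 0, "tz": 0, "turn": 0, "fingers": 10}, {"tx": 0, "ty": 0, "tz": 0, "turn": 0, "fingers": 10}])

```text
clock: 15.65
tool_pos: [495.9, 67.6, 206.8]
eef_rot: [-3.142, 0.0, 0.34]
force: [-0.2, -0.2, -3.1]
gripper_width: 18.0
finger_force: 40.0
```

apply_moves(deltas=[{"tx": 0, "ty": 0, "tz": 2, "turn": 0, "fingers": 10}, {"tx": 0, "ty": 0, "tz": 2, "turn": 0, "fingers": 10}, {"tx": 0, "ty": 0, "tz": 2, "turn": 0, "fingers": 10}, {"tx": 0, "ty": 0, "tz": 2, "turn": 0, "fingers": 10}, {"tx": 0, "ty": 0, "tz": 2, "turn": 0, "fingers": 10}, {"tx": 0, "ty": 0, "tz": 0, "turn": 0, "fingers": 10}, {"tx": 0, "ty": 0, "tz": 0, "turn": 0, "fingers": 10}])

```text
clock: 16.23
tool_pos: [495.9, 67.6, 196.8]
eef_rot: [-3.142, 0.0, 0.34]
force: [0.8, 0.2, -3.1]
gripper_width: 17.9
finger_force: 40.0
```

apply_moves(deltas=[{"tx": 0, "ty": 0, "tz": 1.5, "turn": 0, "fingers": 10}, {"tx": 0, "ty": 0, "tz": 1.5, "turn": 0, "fingers": 10}, {"tx": 0, "ty": 0, "tz": 1, "turn": 0, "fingers": 10}, {"tx": 0, "ty": 0, "tz": 1, "turn": 0, "fingers": 10}, {"tx": 0, "ty": 0, "tz": 1, "turn": 0, "fingers": 10}, {"tx": 0, "ty": 0, "tz": 0, "turn": 0, "fingers": 10}, {"tx": 0, "ty": 0, "tz": 0, "turn": 0, "fingers": 10}])

```text
clock: 16.82
tool_pos: [496.0, 67.6, 191.1]
eef_rot: [3.142, -0.0, 0.34]
force: [0.3, -0.1, -0.5]
gripper_width: 17.7
finger_force: 40.0
```

apply_moves(deltas=[{"tx": 0, "ty": 0, "tz": 1.5, "turn": 0, "fingers": 10}, {"tx": 0, "ty": 0, "tz": 1.5, "turn": 0, "fingers": 10}, {"tx": 0, "ty": 0, "tz": 1, "turn": 0, "fingers": 10}, {"tx": 0, "ty": 0, "tz": 0, "turn": 0, "fingers": 10}, {"tx": 0, "ty": 0, "tz": 0, "turn": 0, "fingers": 10}])

```text
clock: 17.23
tool_pos: [495.9, 67.6, 186.9]
eef_rot: [-3.142, 0.0, 0.34]
force: [0.2, 0.2, -1.6]
gripper_width: 18.0
finger_force: 40.0
```

apply_moves(deltas=[{"tx": 0, "ty": 0, "tz": 1, "turn": 0, "fingers": 10}, {"tx": 0, "ty": 0, "tz": 1, "turn": 0, "fingers": 10}, {"tx": 0, "ty": 0, "tz": 0.7, "turn": 0, "fingers": 10}, {"tx": 0, "ty": 0, "tz": 0, "turn": 0, "fingers": 10}, {"tx": 0, "ty": 0, "tz": 0, "turn": 0, "fingers": 10}])

```text
clock: 17.65
tool_pos: [496.0, 67.6, 184.4]
eef_rot: [3.142, -0.0, 0.34]
force: [-0.5, -0.2, 1.5]
gripper_width: 17.6
finger_force: 40.0
```

apply_moves(deltas=[{"tx": 0, "ty": 0, "tz": 0, "turn": -0.12, "fingers": 10}, {"tx": 0, "ty": 0, "tz": 0, "turn": -0.12, "fingers": 10}, {"tx": 0, "ty": 0, "tz": 0, "turn": -0.12, "fingers": 10}, {"tx": 0, "ty": 0, "tz": 0, "turn": -0.12, "fingers": 10}, {"tx": 0, "ty": 0, "tz": 0, "turn": -0.12, "fingers": 10}, {"tx": 0, "ty": 0, "tz": 0, "turn": -0.12, "fingers": 10}, {"tx": 0, "ty": 0, "tz": 0, "turn": -0.12, "fingers": 10}])

```text
clock: 18.23
tool_pos: [496.1, 67.6, 184.5]
eef_rot: [3.141, -0.0, 1.186]
force: [0.2, 0.3, 1.8]
gripper_width: 18.0
finger_force: 40.0
```

apply_moves(deltas=[{"tx": 0, "ty": 0, "tz": 0, "turn": -0.12, "fingers": 10}, {"tx": 0, "ty": 0, "tz": 0, "turn": -0.12, "fingers": 10}, {"tx": 0, "ty": 0, "tz": 0, "turn": -0.12, "fingers": 10}, {"tx": 0, "ty": 0, "tz": 0, "turn": -0.12, "fingers": 10}, {"tx": 0, "ty": 0, "tz": 0, "turn": -0.12, "fingers": 10}, {"tx": 0, "ty": 0, "tz": 0, "turn": -0.12, "fingers": 10}, {"tx": 0, "ty": 0, "tz": 0, "turn": 0, "fingers": 10}])

```text
clock: 18.82
tool_pos: [496.1, 67.6, 184.5]
eef_rot: [3.141, 0.0, 1.906]
force: [0.6, -0.1, 1.5]
gripper_width: 18.0
finger_force: 40.0
```

Run:
```python
from h import *
import pickle
o=get_obs(); t=o['tool_pos']; print({k:np.round(o[k],3) for k in('tool_pos','eef_rot','force','ft_torque')})
c=capture('wrist'); pickle.dump(c,open('w6.pkl','wb')); P=cloud(c)
m=(np.hypot(P[...,0]-496,P[...,1]-68)<30)&(P[...,2]>43)&(P[...,2]<53); print('die',m.sum(),cv2.minAreaRect(P[m][:,:2].astype(np.float32)),np.median(P[m][:,2]))
p=c['camera_from_world']@[496,68,50,1]; f=200/np.tan(np.radians(c['fov_y'])/2); u=int(p[0]/p[2]*f+c['cx']);v=int(p[1]/p[2]*f+c['cy'])
x0=max(u-50,0);y0=max(v-45,0);print(x0,y0)
cv2.imwrite('pics/d6.png',cv2.resize(c['pixels'][y0:y0+75,x0:x0+100],None,fx=8,fy=8,interpolation=cv2.INTER_CUBIC)[:,:,::-1])
```

```text
{'tool_pos': array([496.084,  67.622, 184.476]), 'eef_rot': array([3.141, 0.   , 1.906]), 'force': array([ 0.609, -0.146,  1.49 ]), 'ft_torque': array([-0.042, -0.035,  0.003])}
die 657 ((502.2203369140625, 70.72994232177734), (44.5721435546875, 31.41755485534668), 17.00641632080078) 50.24252986455326
269 150
```

View pics/d6.png

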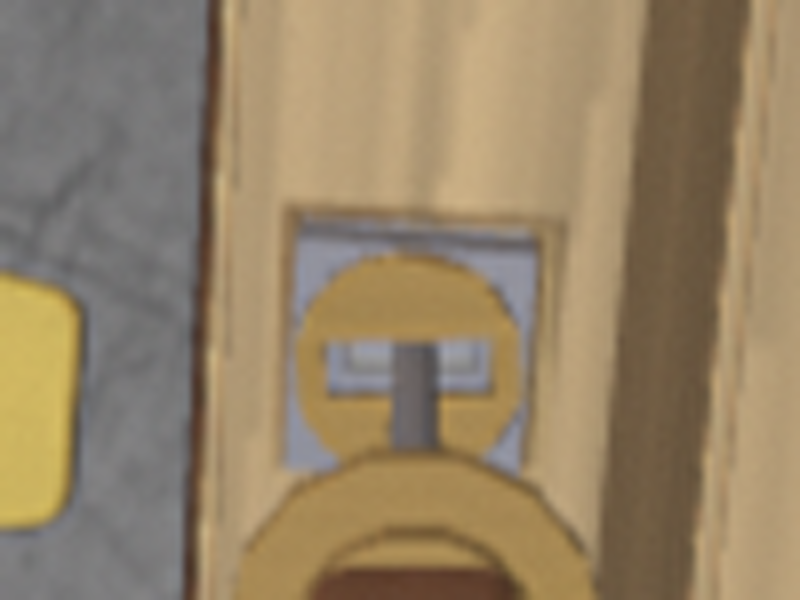

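The bar shows through the slot at crop (415,358), parallel to it and nearly centred. I'll nudge it to centre and raise the key gently, watching for a drag.

apply_moves(deltas=[{"tx": 0.4, "ty": -0.6, "tz": -1, "turn": 0, "fingers": 10}, {"tx": 0, "ty": 0, "tz": -1.5, "turn": 0, "fingers": 10}, {"tx": 0, "ty": 0, "tz": -1.5, "turn": 0, "fingers": 10}, {"tx": 0, "ty": 0, "tz": -1.5, "turn": 0, "fingers": 10}, {"tx": 0, "ty": 0, "tz": -1.5, "turn": 0, "fingers": 10}, {"tx": 0, "ty": 0, "tz": -1.5, "turn": 0, "fingers": 10}, {"tx": 0, "ty": 0, "tz": 0, "turn": 0, "fingers": 10}, {"tx": 0, "ty": 0, "tz": 0, "turn": 0, "fingers": 10}])

```text
clock: 19.53
tool_pos: [495.3, 67.8, 192.8]
eef_rot: [3.142, 0.0, 1.9]
force: [0.0, 0.5, -0.3]
gripper_width: 17.8
finger_force: 40.0
```

apply_moves(deltas=[{"tx": 0, "ty": 0, "tz": -1, "turn": 0, "fingers": 10}, {"tx": 0, "ty": 0, "tz": -1, "turn": 0, "fingers": 10}, {"tx": 0, "ty": 0, "tz": 0, "turn": 0, "fingers": 10}, {"tx": 0, "ty": 0, "tz": 0, "turn": 0, "fingers": 10}])

```text
clock: 19.87
tool_pos: [495.2, 67.8, 194.8]
eef_rot: [3.142, 0.0, 1.9]
force: [0.1, -0.1, -2.0]
gripper_width: 17.6
finger_force: 40.0
```

apply_moves(deltas=[{"tx": 0, "ty": 0, "tz": -1, "turn": 0, "fingers": 10}, {"tx": 0, "ty": 0, "tz": 0, "turn": 0, "fingers": 10}, {"tx": 0, "ty": 0, "tz": 0, "turn": 0, "fingers": 10}])

```text
clock: 20.12
tool_pos: [495.2, 67.8, 195.8]
eef_rot: [3.142, -0.0, 1.9]
force: [1.6, -0.0, -0.7]
gripper_width: 18.1
finger_force: 40.0
```

Run:
```python
from h import *
for n in range(3):
    c=capture('wrist'); print(get_obs()['force'])
P=cloud(c); m=(np.hypot(P[...,0]-496,P[...,1]-68)<14)&(P[...,2]>43)&(P[...,2]<62); print(np.percentile(P[m][:,2],[10,50,90]),m.sum())
P=P.copy(); m&=abs(P[...,2]-50)<3; q=P[m]; print(np.linalg.lstsq(np.c_[q[:,:2]-[496,68],np.ones(len(q))],q[:,2],rcond=None)[0])
```

```text
[-0.32164275  0.35933163  0.18711972]
[ 0.2378144  -0.29341391 -1.2685654 ]
[ 0.69541241 -0.06803429 -1.70612481]
[49.69760398 50.7397716  51.81146635] 387
[-6.91782777e-03  5.68991072e-03  5.06447406e+01]
```

apply_moves(deltas=[{"tx": 0, "ty": 0, "tz": -2, "turn": 0, "fingers": 10}, {"tx": 0, "ty": 0, "tz": -2, "turn": 0, "fingers": 10}, {"tx": 0, "ty": 0, "tz": -2, "turn": 0, "fingers": 10}, {"tx": 0, "ty": 0, "tz": -2, "turn": 0, "fingers": 10}, {"tx": 0, "ty": 0, "tz": -2, "turn": 0, "fingers": 10}, {"tx": 0, "ty": 0, "tz": -2, "turn": 0, "fingers": 10}, {"tx": 0, "ty": 0, "tz": 0, "turn": 0, "fingers": 10}])

```text
clock: 20.85
tool_pos: [495.4, 67.8, 208.2]
eef_rot: [3.141, 0.0, 1.9]
force: [0.6, -1.1, -0.8]
gripper_width: 18.0
finger_force: 40.0
```

Run:
```python
from h import *
for n in range(3):
    c=capture('wrist'); print(get_obs()['force'],get_obs()['tool_pos'])
P=cloud(c); m=(np.hypot(P[...,0]-496,P[...,1]-68)<14)&(P[...,2]>43)&(P[...,2]<62); print(np.percentile(P[m][:,2],[10,50,90]),m.sum())
q=P[m&(abs(P[...,2]-50)<3)]; print(np.linalg.lstsq(np.c_[q[:,:2]-[496,68],np.ones(len(q))],q[:,2],rcond=None)[0])
```

```text
[ 0.16878447 -0.0968342  -1.41544143] [495.31696442  67.78771452 207.96977937]
[-0.10273727 -0.44019789 -1.16340213] [495.22581233  67.80146056 207.76985218]
[-0.5941822   0.27879467 -1.89739315] [495.20357845  67.79924282 207.7110043 ]
[49.79323426 50.88651465 60.64559645] 305
[-6.66256566e-03  3.67506856e-03  5.07419103e+01]
```

apply_moves(deltas=[{"tx": 0, "ty": 0, "tz": -10, "turn": 0, "fingers": 10}, {"tx": 0, "ty": 0, "tz": -20, "turn": 0, "fingers": 10}, {"tx": 0, "ty": 0, "tz": -25, "turn": 0, "fingers": 10}, {"tx": 0, "ty": 0, "tz": -25, "turn": 0, "fingers": 10}, {"tx": 0, "ty": 0, "tz": -22, "turn": 0, "fingers": 10}, {"tx": 0, "ty": 0, "tz": 0, "turn": 0, "fingers": 10}])

```text
clock: 21.5
tool_pos: [496.2, 67.9, 314.8]
eef_rot: [3.135, 0.002, 1.9]
force: [0.2, -0.2, -0.4]
gripper_width: 18.0
finger_force: 40.0
```

Run:
```python
from h import *
import pickle
cn=capture('wrist'); pickle.dump(cn,open('w7.pkl','wb')); print(get_obs()['tool_pos'],get_obs()['eef_rot'])
for n in('wrist4','w7'):
    c=pickle.load(open(n+'.pkl','rb')); P=cloud(c)
    f=200/np.tan(np.radians(c['fov_y'])/2); C=c['camera_from_world']; Ti=np.linalg.inv(C)
    # deep pixels: intersect their rays with z=140
    d=P-Ti[:3,3]; X=Ti[:3,3]+d*((140-Ti[2,3])/d[...,2:])
    m=(c['range_z']>0)&(P[...,2]<132)&(np.hypot(X[...,0]-556.5,X[...,1]-83.5)<20)
    print(n,m.sum(), cv2.minEnclosingCircle(X[m][:,:2].astype(np.float32)) if m.sum() else '')
```

```text
[495.71876435  67.82594842 312.12725525] [3.13769418e+00 1.06761800e-03 1.89980379e+00]
wrist4 293 ((556.3219604492188, 83.51556396484375), 12.455818176269531)
w7 313 ((554.4725341796875, 84.84960174560547), 12.529210090637207)<stdin>:8: RuntimeWarning: divide by zero encountered in divide
<stdin>:8: RuntimeWarning: invalid value encountered in multiply
```

apply_moves(deltas=[{"tx": -1.3, "ty": 12, "tz": 0, "turn": 0, "fingers": 10}, {"tx": -1.3, "ty": 20, "tz": 0, "turn": 0, "fingers": 10}, {"tx": -1.3, "ty": 20, "tz": 0, "turn": 0, "fingers": 10}, {"tx": -1.3, "ty": 10.3, "tz": 0, "turn": 0, "fingers": 10}, {"tx": 0, "ty": 0, "tz": 0, "turn": 0, "fingers": 10}, {"tx": 0, "ty": 0, "tz": 0, "turn": 0, "fingers": 10}, {"tx": 0, "ty": 0, "tz": 0, "turn": 0, "fingers": 10}, {"tx": 0, "ty": 0, "tz": 0, "turn": 0, "fingers": 10}])

```text
clock: 22.22
tool_pos: [555.3, 82.9, 309.8]
eef_rot: [-3.142, 0.0, 1.9]
force: [0.4, -0.1, -1.1]
gripper_width: 17.6
finger_force: 40.0
```

Run:
```python
from h import *
import pickle
c=capture('wrist'); t=get_obs()['tool_pos']; print(t,get_obs()['eef_rot']); P=cloud(c)
m=(np.hypot(P[...,0]-t[0],P[...,1]-t[1])<14)&(P[...,2]>149)&(P[...,2]<164); q=P[m][:,:2].astype(np.float32); print('bar',m.sum(),cv2.minAreaRect(q))
C=c['camera_from_world']; Ti=np.linalg.inv(C); d=P-Ti[:3,3]; X=Ti[:3,3]+d*((140-Ti[2,3])/np.where(abs(d[...,2:])<1,-1,d[...,2:]))
m=(c['range_z']>0)&(P[...,2]<132)&(np.hypot(X[...,0]-556.5,X[...,1]-83.5)<20); print('hole',m.sum(),cv2.minEnclosingCircle(X[m][:,:2].astype(np.float32)))
```

```text
[555.34409788  82.86121005 309.95795122] [3.14139023e+00 5.86102751e-05 1.89968677e+00]
bar 32 ((556.255859375, 83.57571411132812), (16.576833724975586, 5.8594255447387695), 19.060935974121094)
hole 237 ((555.3223876953125, 85.24012756347656), 12.360557556152344)
```

apply_moves(deltas=[{"tx": 0.4, "ty": 0, "tz": 10, "turn": 0, "fingers": 10}, {"tx": 0, "ty": 0, "tz": 8, "turn": 0, "fingers": 10}, {"tx": 0, "ty": 0, "tz": 8, "turn": 0, "fingers": 10}, {"tx": 0, "ty": 0, "tz": 8, "turn": 0, "fingers": 10}, {"tx": 0, "ty": 0, "tz": 0, "turn": 0, "fingers": 10}])

```text
clock: 22.68
tool_pos: [555.2, 83.3, 273.5]
eef_rot: [-3.139, -0.001, 1.9]
force: [0.3, 0.4, -1.4]
gripper_width: 17.7
finger_force: 40.0
```

apply_moves(deltas=[{"tx": 0, "ty": 0, "tz": 10, "turn": 0, "fingers": 10}, {"tx": 0, "ty": 0, "tz": 18, "turn": 0, "fingers": 10}, {"tx": 0, "ty": 0, "tz": 20, "turn": 0, "fingers": 10}, {"tx": 0, "ty": 0, "tz": 20, "turn": 0, "fingers": 10}, {"tx": 0, "ty": 0, "tz": 18, "turn": 0, "fingers": 10}, {"tx": 0, "ty": 0, "tz": 9, "turn": 0, "fingers": 10}, {"tx": 0, "ty": 0, "tz": 3, "turn": 0, "fingers": 10}, {"tx": 0, "ty": 0, "tz": 0, "turn": 0, "fingers": 10}, {"tx": 0, "ty": 0, "tz": 0, "turn": 0, "fingers": 10}])

```text
clock: 23.43
tool_pos: [556.2, 83.4, 178.7]
eef_rot: [3.14, 0.0, 1.9]
force: [-0.1, 0.3, -1.1]
gripper_width: 17.9
finger_force: 40.0
```

apply_moves(deltas=[{"tx": 0, "ty": 0, "tz": 1.5, "turn": 0, "fingers": 10}, {"tx": 0, "ty": 0, "tz": 1, "turn": 0, "fingers": 10}, {"tx": 0, "ty": 0, "tz": 1, "turn": 0, "fingers": 10}, {"tx": 0, "ty": 0, "tz": 0, "turn": 0, "fingers": 10}, {"tx": 0, "ty": 0, "tz": 0, "turn": 0, "fingers": 10}])

```text
clock: 23.85
tool_pos: [555.8, 83.4, 174.4]
eef_rot: [3.141, 0.0, 1.9]
force: [0.1, -0.7, -1.5]
gripper_width: 18.0
finger_force: 40.0
```

apply_moves(deltas=[{"tx": 0, "ty": 0, "tz": 0.5, "turn": 0, "fingers": 10}, {"tx": 0, "ty": 0, "tz": 0.3, "turn": 0, "fingers": 10}, {"tx": 0, "ty": 0, "tz": 0, "turn": 0, "fingers": 10}, {"tx": 0, "ty": 0, "tz": 0, "turn": 0, "fingers": 10}])

```text
clock: 24.18
tool_pos: [555.9, 83.4, 174.0]
eef_rot: [3.141, 0.0, 1.9]
force: [-2.3, 0.5, 6.1]
gripper_width: 17.6
finger_force: 40.0
```

apply_moves(deltas=[{"tx": 0, "ty": 0, "tz": 0, "turn": 0, "fingers": 22}, {"tx": 0, "ty": 0, "tz": 0, "turn": 0, "fingers": 30}, {"tx": 0, "ty": 0, "tz": 0, "turn": 0, "fingers": 45}, {"tx": 0, "ty": 0, "tz": 0, "turn": 0, "fingers": 45}, {"tx": 0, "ty": 0, "tz": 0, "turn": 0, "fingers": 45}, {"tx": 0, "ty": 0, "tz": 0, "turn": 0, "fingers": 45}, {"tx": 0, "ty": 0, "tz": -10, "turn": 0, "fingers": 45}, {"tx": 0, "ty": 0, "tz": -20, "turn": 0, "fingers": 45}, {"tx": 0, "ty": 0, "tz": -25, "turn": 0, "fingers": 45}, {"tx": 0, "ty": 0, "tz": -25, "turn": 0, "fingers": 45}])

```text
clock: 25.02
tool_pos: [555.5, 83.4, 255.0]
eef_rot: [-3.141, -0.0, 1.9]
force: [-0.5, -1.1, 0.1]
gripper_width: 45.1
finger_force: 0.0
```

apply_moves(deltas=[{"tx": -20, "ty": 0, "tz": -20, "turn": 0, "fingers": 45}, {"tx": -30, "ty": 0, "tz": -20, "turn": 0, "fingers": 45}, {"tx": -20, "ty": 0, "tz": 0, "turn": 0, "fingers": 45}, {"tx": 0, "ty": 0, "tz": 0, "turn": 0, "fingers": 45}, {"tx": 0, "ty": 0, "tz": 0, "turn": 0, "fingers": 45}, {"tx": 0, "ty": 0, "tz": 0, "turn": 0, "fingers": 45}])

```text
clock: 25.52
tool_pos: [578.0, 17.7, 293.4]
eef_rot: [-3.141, -0.0, 1.9]
force: [-0.2, 0.2, -0.1]
gripper_width: 44.9
finger_force: 0.0
```

Run:
```python
from h import *
c=capture('wrist'); P=cloud(c); print(get_obs()['tool_pos'],get_obs()['force'])
m=(np.hypot(P[...,0]-556,P[...,1]-83)<20)&(P[...,2]>199)&(P[...,2]<210); print('handle',m.sum(),cv2.minAreaRect(P[m][:,:2].astype(np.float32)),np.median(P[m][:,2]))
m=(np.hypot(P[...,0]-496,P[...,1]-68)<23)&(P[...,2]>43)&(P[...,2]<56); q=P[m]; print('die',m.sum(),cv2.minAreaRect(q[:,:2].astype(np.float32)),np.percentile(q[:,2],[10,50,90]))
m=(np.hypot(P[...,0]-556,P[...,1]-83)<18)&(P[...,2]>141)&(P[...,2]<148);print('flange',np.median(P[m][:,2]),cv2.minEnclosingCircle(P[m][:,:2].astype(np.float32)))
cv2.imwrite('pics/f.png',c['pixels'][:,:,::-1])
```

```text
[578.02746695  17.94364306 293.33831683] [ 1.54402714 -0.79863913  0.41631476]
handle 426 ((556.8374633789062, 84.28411102294922), (17.447093963623047, 16.764787673950195), 18.888595581054688) 204.77955555054274
die 477 ((496.7386779785156, 68.01766967773438), (31.911325454711914, 32.02437210083008), 15.602574348449707) [46.23368103 50.1665103  51.47840212]
flange 145.11307623409107 ((556.0462036132812, 83.05267333984375), 17.9486026763916)
```

View pics/f.png

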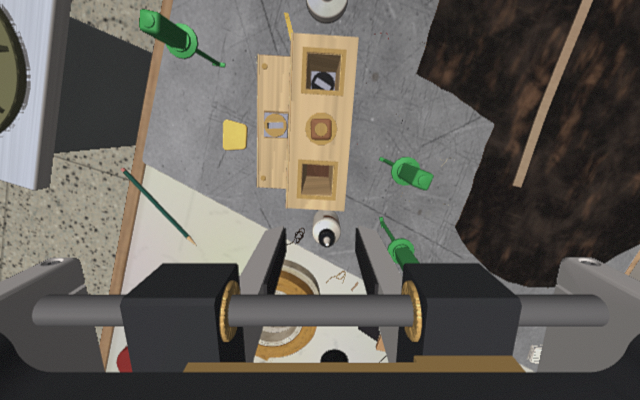

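The last picture shows the key seated upright in its hole (320,128) and the die home in the pocket (275,125). The black die and the surrounding things look untouched.

```bash
python3 -c "from station import hand_in; print(hand_in())"
```

```text
the job is handed in; nothing more can be done
None
```

The job is handed in at about 25.6 s on the clock: the brass-capped die stands fully down and upright in the step's pocket, the lifting key is back upright in its hole, and nothing else was moved.

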